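# Stand a sole-press plate up against the fence

### The job

Two bare aluminium sole-press plates lie flat on the ledge of the stand. Slide the square-cornered plate along the ledge until its far end meets the leaning fence, then tip it up on that end so that it stays standing upright, leaning back against the fence. Leave the round-ended plate lying where it is.

Things in the scene. Friction and masses are not known exactly. Their poses are not given: they have to be found in the camera images.
- fence_foot (a point): Middle of the line where the fence meets the ledge of the fixed stand, at ledge height. Plywood ledge 340 mm wide, 55 mm high, 125 mm deep from this line to its front edge; open bench before it. Teal fence (open frame: lower and upper bar) 340 mm wide, 110 mm tall, leaning back 10 degrees away from the robot. Axes: x level, square to the line, from ledge to fence ; y along the line; z up.
- square_plate_mid (a point): Centre of the plate to stand up: aluminium, 170 x 64 x 8 mm, about 0.2 kg, all corners square. Lies loose and flat on the ledge, within 3 degrees of square to the fence, far end 16-28 mm short of it; near end overhangs the ledge's front by 61-73 mm (45 mm once at the fence), 55 mm above the bench. Axes: x along its length to the far end, y across, z up while it lies.
- square_plate_far (a point): Middle of the square-cornered plate's far end, half-way through its thickness, 85 mm from its centre: the end that meets the fence and becomes the foot. Axes as square_plate_mid.
- round_plate_mid (a point): Centre of the other aluminium plate, 170 x 64 x 8 mm, with a half-round near end. It lies on the ledge left or right of the first, about 170 mm away centre to centre. Axes likewise: x to its far end, z up. To be left as it is.
Not all that is in view belongs to the job. Leave any red or yellow look-alike of the part that bears square_plate_mid alone.

How it is judged:
By the outcome, as a careful person would: the job done as asked, in the order asked, and still so for the second after the job is handed in, with the robot touching nothing.
It also fails if it takes over 38 s, if anything falls off the work surface, if the arm or the gripper's body presses on something with over 40 N, if the wrist force passes 120 N, or if a joint passes its speed limit or range.

### The arm

A 6-joint arm with a two-finger parallel gripper is mounted at the origin on the work surface. World frame = base frame: x ahead of the robot, y to its left, z up, the work surface at z = 0. Lengths are in m, angles in rad, forces in N, time in s.
With the tool pointing down it reaches from about 0.35 to 0.775 m from the base axis. Payload 5.5 kg.
Tool frame: the origin (TCP) lies midway between the tips of the shut fingers; the grasp point (between the pads) lies tcp_to_grasp behind it (tcp_to_grasp is the distance from the TCP to the grasp point, in m); y points along the fingers, x is the direction in which the jaws open and shut, and the axes are right-handed (so a half turn about y gives the same grasp; the last joint's range is limited). The gripper opens to 85 mm and grips with 20 to 120 N. Pads are 22 mm wide; open, the fingers measure 114 mm over their backs; the gripper's body (76 mm by 85 mm) begins 54 mm behind the grasp point. The pads swing forward as they close: fully open they stand 13 mm farther back than shut.
Start: joints at [-1.358, 0.313, 0.046, 1.304, 0, 1.431], TCP at [0.199, -0.54, 0.231] pointing down, gripper open.
Joint ranges: [-2.76, 2.76], [-0.86, 1.69], [-1.03, 1.26], [-2.2, 2.34], [-1.47, 1.5], [-3.14, 3.14]. Speed limits (rad/s): [2.57, 2.57, 3.14, 3.14, 3.14, 3.14].

### API

Orientations are given as a unit quaternion [w, x, y, z].
In Python, from workcell import get_obs, snapshot, camera_info, hand_in, spot_in, pinpoint, tcp_to_grasp gives the robot as it stands.
- The arm moves only by the shell command python3 -m inch 'ROWS'. ROWS is JSON, a list of rows, each an object with "travel": the shift along the world's x, y, z in mm, a list of three; "yaw": the turn about the world's z in degrees; "gripper": the closure, from 0 (fully open) to 1 (shut). A call has 1 to 20 rows; each row shifts and turns the pose as measured when the row begins; what a row does not reach is not made up. A row lasts 1/10 s, in which the tool goes at most 50 mm and 8.59 degrees, less where a joint would pass 70% of its speed; a pose out of reach is approached as far as the arm can. A call is refused whole if a number of a shift passes 50 or a number of a turn 8.59, either way. A call with a gripper value outside its range is refused whole. The fingers move at their own pace and stop on an object; the grip force is fixed at half the most. Time passes only in rows, so rows that do not move let the fingers close. It gives the time, the measured TCP pose, the force and the opening at its end, in the units of the state.
- get_obs(): the state, without advancing time (a new reading comes with each control period).
- snapshot(name): name is "side" or "top"; returns (picture, depth): 384x512x3 uint8, red, green, blue; 384x512 float32, m along the optical axis (not along the pixel's ray), 0 where there is no reading.
- camera_info(name): a dict with "fx", "fy", "cx", "cy" (pixels), "R" (3x3) and "t" (3): a world point X has camera coordinates R X + t. Camera axes: x right, y down, z forward; pixel columns grow to the right and rows downward; lengths in m; the calibration is good to about 2 mm. A picture is of the moment at which its call begins. camera_info takes no time and is no camera call.
- hand_in(): hands the job in, once; it reports no verdict.
Trained networks look in the newest picture that a camera, given by its name, has taken for a name from the list of things; names that differ only in an ending like _2 or _b are one class to them, and where a whole thing is asked for, a point or a joint stands for the part that bears it (a point fixed in the world has none). Each returns a list of dicts, best first, with "confidence" (0 to 1); they miss things now and then, are a little off and sometimes report something else, mostly with a low value. They report only what shows in the picture. A call takes as long as a camera call. They do not tell look-alikes from the thing itself.
- spot_in(camera, query): "location" ([column, row] in pixels, amid what is visible of it).
- pinpoint(camera, query): "location" ([column, row] in pixels: a listed point, or the origin of a listed thing).
The state is a dict: "clock": time; "joint_positions": joint angles; "qd": joint speeds; "tau": joint torques, N m; "tool_pos": TCP position; "orientation": TCP orientation; "force": force on the tool from outside, world axes, zero at the start; "ft_torque": the same for the moment, N m; "width": finger opening in m.
Only numpy, scipy, OpenCV 4.12 (cv2) and the standard library are available. Lean on these libraries where they do the work, as an engineer would, in place of code of your own. Each camera call takes 0.05 s, during which the arm holds its last target.

## Working session

There is one attempt and no reset: what is moved stays moved. The work goes in short steps, Python scripts to look and compute and a shell command to move; the robot and the scene stay as the last step left them, time stands still between calls to the robot, and variables do not carry over. Pictures are saved under pics/ and viewed, and the job is handed in when it is done.

```bash
mkdir -p pics; ls; python3 - <<'E'
from workcell import *
import workcell,cv2
print(get_obs()); print(tcp_to_grasp)
for c in("side","top"):
    im,d=snapshot(c); cv2.imwrite(f"pics/{c}0.png",im[:,:,::-1]); print(c,camera_info(c))
    for q in("square_plate_mid","square_plate_far","round_plate_mid","fence_foot"):
        print(q,pinpoint(c,q)[:3])
E
```

```text
pics
{'clock': 0.0, 'joint_positions': array([-1.35760395e+00,  3.14007131e-01,  4.49873650e-02,  1.30360713e+00,
        3.76673671e-06,  1.43119432e+00]), 'qd': array([-3.40178829e-04,  1.55947036e-04, -4.81213129e-04,  5.08704437e-04,
       -1.02003460e-03,  5.92488393e-05]), 'tau': array([-1.42225759e-03, -4.80629826e+01,  2.98531258e+01,  1.94024836e-02,
       -1.37001266e-04, -6.52735039e-07]), 'tool_pos': array([ 0.19855683, -0.53908634,  0.23040848]), 'orientation': array([ 0.5804243 , -0.57954135,  0.40497234, -0.40402582]), 'force': array([ 0.45499154, -0.29701606,  0.58932097]), 'ft_torque': array([-0.03614842,  0.02829373,  0.07261494]), 'width': 0.08528950575525292}
0.0187
side {'fx': 362.2126109553494, 'fy': 362.2126109553494, 'cx': 252.97030015884536, 'cy': 191.64649390834273, 'R': array([[ 0.99333705, -0.11359369, -0.01944145],
       [-0.07288965, -0.48858622, -0.8694657 ],
       [ 0.08926699,  0.86508958, -0.4936106 ]]), 't': array([-0.51499691,  0.05947767,  1.00716297])}
square_plate_mid [{'location': [177.4, 279.8], 'confidence': 0.93}, {'location': [276.8, 18
[... 485 characters left out ...]
 array([[ 2.70376650e-02, -9.99625024e-01,  4.33308904e-03],
       [-9.85370892e-01, -2.73812626e-02, -1.68209604e-01],
       [ 1.68265175e-01,  2.78295109e-04, -9.85741728e-01]]), 't': array([-0.07939997,  0.52533914,  0.94476527])}
square_plate_mid [{'location': [252.8, 284.7], 'confidence': 0.91}, {'location': [128.7, 263.0], 'confidence': 0.78}, {'location': [366.6, 298.4], 'confidence': 0.61}]
square_plate_far [{'location': [396.0, 324.6], 'confidence': 0.94}, {'location': [235.4, 316.4], 'confidence': 0.77}, {'location': [239.3, 136.1], 'confidence': 0.64}]
round_plate_mid [{'location': [160.0, 182.1], 'confidence': 0.96}]
fence_foot [{'location': [194.3, 131.2], 'confidence': 0.64}]
```

View pics/side0.png

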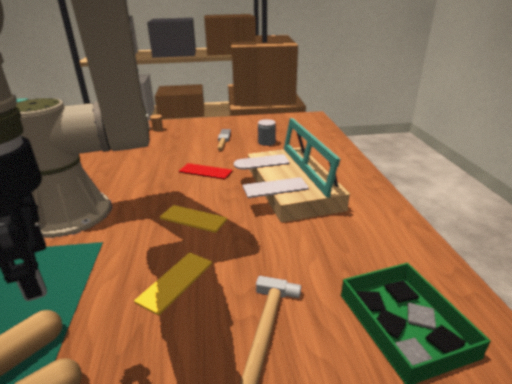

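View pics/top0.png

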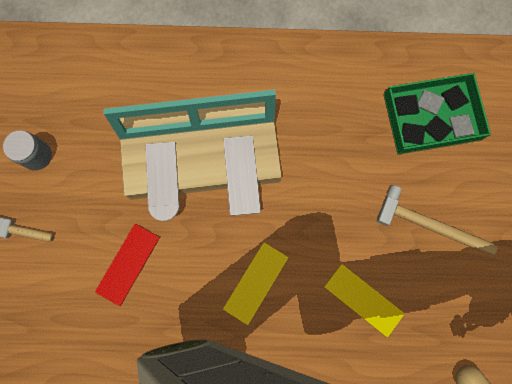

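The top view shows the square plate from (238,137) to (245,214) and the round plate to its left near (162,181). The networks' hits for `square_plate_mid` land on the red and yellow decoys, so I'll measure the plate from the picture itself.

```bash
cat > h.py <<'E'
import numpy as np,cv2
from workcell import *
def ray(c,px,z):
    i=camera_info(c);R=i["R"];t=i["t"];C=-R.T@t
    d=R.T@np.array([(px[0]-i["cx"])/i["fx"],(px[1]-i["cy"])/i["fy"],1]);return C+d*(z-C[2])/d[2]
def deproj(c,d):
    i=camera_info(c);v,u=np.mgrid[:384,:512]
    P=np.stack([(u-i["cx"])/i["fx"]*d,(v-i["cy"])/i["fy"]*d,d],-1)
    return (P-i["t"])@i["R"]
def proj(c,X):
    i=camera_info(c);p=i["R"]@np.array(X)+i["t"];return [round(float(p[0]/p[2]*i["fx"]+i["cx"]),1),round(float(p[1]/p[2]*i["fy"]+i["cy"]),1)]
def crop(im,x0,y0,x1,y1,k,n):
    cv2.imwrite(n,cv2.resize(im[y0:y1,x0:x1,::-1],None,fx=k,fy=k,interpolation=cv2.INTER_CUBIC))
E
python3 - <<'E'
from h import *
im,d=snapshot("top"); P=deproj("top",d)
hsv=cv2.cvtColor(im,cv2.COLOR_RGB2HSV)
m=((hsv[...,1]<40)&(hsv[...,2]>120)).astype(np.uint8); m[:120]=0;m[230:]=0;m[:,:140]=0;m[:,280:]=0
n,l,s,c=cv2.connectedComponentsWithStats(m)
for k in range(1,n):
    if s[k,4]<300: continue
    ys,xs=np.where(l==k); W=np.array([ray("top",(x,y),.063)[:2] for x,y in zip(xs,ys)],np.float32)
    r=cv2.minAreaRect(W); dz=P[l==k][:,2]; print(s[k],c[k],"rect",r,cv2.boxPoints(r).round(4).tolist(),"z",np.median(dz[np.isfinite(dz)]))
# fence mask teal
t=((hsv[...,0]>78)&(hsv[...,0]<98)&(hsv[...,1]>80)); t[150:]=0;t[:,280:]=0
Q=P[t]; Q=Q[(Q[:,2]>.05)]; 
print("fence z range",Q[:,2].min(),Q[:,2].max())
for lo in (.06,.08,.10,.12,.14,.15):
    q=Q[(Q[:,2]>=lo)&(Q[:,2]<lo+.02)]
    if len(q)>15:
        f=np.polyfit(q[:,1],q[:,0],1); print(lo,len(q),"x=",f,"y",q[:,1].min(),q[:,1].max())
w=((hsv[...,0]>12)&(hsv[...,0]<30)&(np.abs(P[...,2]-.055)<.006)); w[:90]=0;w[205:]=0;w[:,:110]=0;w[:,290:]=0
W=P[w]; r=cv2.minAreaRect(W[:,:2].astype(np.float32)); print("ledge",w.sum(),r,cv2.boxPoints(r).round(4).tolist(),np.median(W[:,2]))
crop(im,100,80,300,230,4,"pics/crop0.png")
from scipy.spatial.transform import Rotation as Ro
o=get_obs(); q=o["orientation"]; print(Ro.from_quat(q[[1,2,3,0]]).as_matrix().round(3))
E
```

```text
[ 224  136   36   80 2289] [241.34687637 175.32241153] rect ((0.5751628279685974, -0.04153904691338539), (0.16913338005542755, 0.06443585455417633), 7.344674110412598) [[0.487199991941452, -0.020400000736117363], [0.49540001153945923, -0.08429999649524689], [0.6632000207901001, -0.06270000338554382], [0.6549000144004822, 0.0012000000569969416]] z 0.06251403750434191Traceback (most recent call last):
  File "<stdin>", line 8, in <module>
  File "h.py", line 4, in ray
    i=camera_info(c);R=i["R"];t=i["t"];C=-R.T@t
ValueError: time passes only in moves, steps and waits
```

```bash
sed -i 's/^from workcell import \*/from workcell import *\nimport functools,workcell\ncamera_info=functools.lru_cache(None)(workcell.camera_info)/' h.py
python3 - <<'E'
from h import *
im,d=snapshot("top"); P=deproj("top",d)
hsv=cv2.cvtColor(im,cv2.COLOR_RGB2HSV)
m=((hsv[...,1]<40)&(hsv[...,2]>120)).astype(np.uint8); m[:120]=0;m[230:]=0;m[:,:140]=0;m[:,280:]=0
n,l,s,c=cv2.connectedComponentsWithStats(m)
for k in range(1,n):
    if s[k,4]<300: continue
    ys,xs=np.where(l==k); W=np.array([ray("top",(x,y),.063)[:2] for x,y in zip(xs,ys)],np.float32)
    r=cv2.minAreaRect(W); dz=P[l==k][:,2]; print(c[k],"rect",r,"z",np.median(dz))
t=((hsv[...,0]>78)&(hsv[...,0]<98)&(hsv[...,1]>80)); t[150:]=0;t[:,280:]=0
Q=P[t]; Q=Q[(Q[:,2]>.05)]; 
print("fence z range",Q[:,2].min(),Q[:,2].max())
for lo in (.06,.08,.10,.12,.14,.15):
    q=Q[(Q[:,2]>=lo)&(Q[:,2]<lo+.02)]
    if len(q)>15:
        f=np.polyfit(q[:,1],q[:,0],1); print(lo,len(q),"x=",f,"y",q[:,1].min(),q[:,1].max())
w=((hsv[...,0]>12)&(hsv[...,0]<30)&(np.abs(P[...,2]-.055)<.006)); w[:90]=0;w[205:]=0;w[:,:110]=0;w[:,290:]=0
W=P[w]; r=cv2.minAreaRect(W[:,:2].astype(np.float32)); print("ledge",w.sum(),r,cv2.boxPoints(r).round(4).tolist(),np.median(W[:,2]))
crop(im,100,80,300,230,4,"pics/crop0.png")
from scipy.spatial.transform import Rotation as Ro
o=get_obs(); q=o["orientation"]; print(o["clock"],Ro.from_quat(q[[1,2,3,0]]).as_matrix().round(3))
E
```

```text
[241.3583588  175.30772588] rect ((0.5751565098762512, -0.04154825210571289), (0.1691424548625946, 0.06443493068218231), 7.321465015411377) z 0.0625789752913606
[161.84016209 180.17649707] rect ((0.5568265318870544, 0.12675508856773376), (0.1689898669719696, 0.06326525658369064), 6.340260982513428) z 0.062415735470212674
fence z range 0.056933650228490305 1.0200056841215035
0.06 1181 x= [-0.14704682  0.68763509] y -0.10744679078654507 0.22517645436372644
0.08 172 x= [-0.1458501   0.68808232] y -0.10651226201819922 0.22583196614429293
0.1 128 x= [-0.14734716  0.69166681] y -0.10749345793792263 0.22561277422684203
0.12 144 x= [-0.14792894  0.69533536] y -0.1062164123600119 0.22629216209488054
0.14 817 x= [-0.14653704  0.70026775] y -0.10518385522451079 0.22656511479892566
0.15 1427 x= [-0.14720924  0.70377324] y -0.1047064580616388 0.2291181997093992
ledge 8039 ((0.6100815534591675, 0.04920943081378937), (0.22744087874889374, 0.3402036130428314), 8.42733383178711) [[0.47269999980926514, 0.20080000162124634], [0.5224999785423279, -0.13570000231266022], [0.7475000023841858, -0.10239999741315842], [0.6976000070571899, 0.23409999907016754]] 0.054698635628145836
0.6 [[ 0.345  0.     0.938]
 [-0.938 -0.     0.345]
 [ 0.    -1.    -0.   ]]
```

View pics/crop0.png

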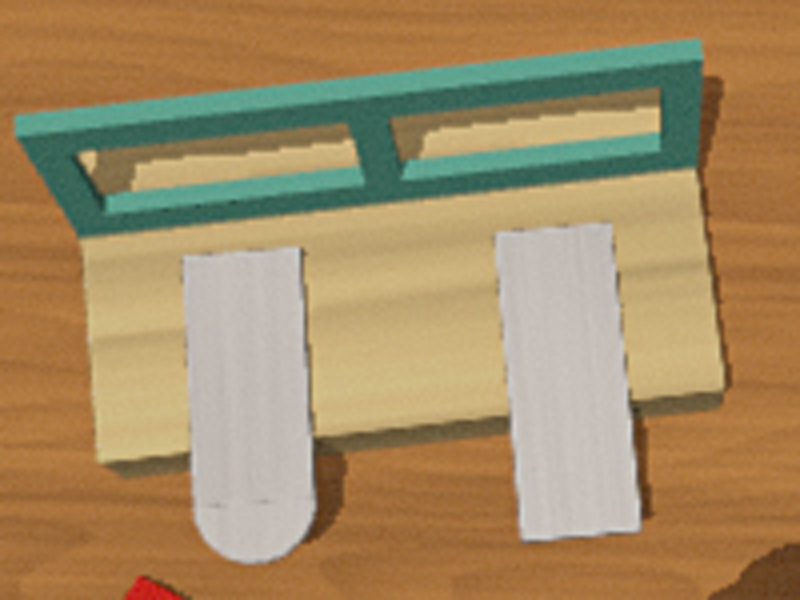

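```bash
python3 -m inch '[{"travel":[25,40,0],"yaw":-1,"gripper":0},{"travel":[25,40,0],"yaw":-1,"gripper":0},{"travel":[25,40,0],"yaw":-1,"gripper":0},{"travel":[25,40,0],"yaw":-1,"gripper":0},{"travel":[25,40,0],"yaw":-1,"gripper":0},{"travel":[25,40,0],"yaw":-1,"gripper":0},{"travel":[25,40,0],"yaw":-1,"gripper":0},{"travel":[25,40,0],"yaw":-1,"gripper":0},{"travel":[25,40,0],"yaw":-1,"gripper":0},{"travel":[25,40,0],"yaw":-1,"gripper":0},{"travel":[25,40,0],"yaw":-1,"gripper":0},{"travel":[20,30,0],"yaw":-1,"gripper":0},{"travel":[0,0,0],"yaw":0,"gripper":0}]'
cat >> h.py <<'E'
from scipy.spatial.transform import Rotation as Ro
def st():
    o=get_obs(); M=Ro.from_quat(o["orientation"][[1,2,3,0]]).as_matrix()
    print("t",round(o["clock"],2),"tcp",(o["tool_pos"]*1000).round(1),"jaw deg",round(float(np.degrees(np.arctan2(M[1,0],M[0,0]))),2),"tilt",M[2].round(3),"F",o["force"].round(1),"T",o["ft_torque"].round(2),"w",round(o["width"]*1000,1))
    return o
E
python3 - <<'E'
from h import *
st()
for p in ((120,139.5),(274.2,122.5),(125,195.5),(281,178)): print(ray("top",p,.055).round(4))
E
```

```text
clock: 1.9
tool_pos: [0.501, -0.0527, 0.2326]
orientation: [0.531, -0.531, 0.464, -0.47]
force: [0.6, 0.0, -0.8]
width: 0.0856
t 1.9 tcp [501.  -52.7 232.6] jaw deg -82.66 tilt [ 0.007 -1.     0.007] F [ 0.6  0.  -0.8] T [-0.04  0.03  0.02] w 85.6
[0.6479 0.2251 0.055 ]
[ 0.6962 -0.1106  0.055 ]
[0.5243 0.2051 0.055 ]
[ 0.5718 -0.1275  0.055 ]
```

```bash
python3 -m inch '[{"travel":[3,1,-40],"yaw":0,"gripper":0},{"travel":[2,1,-40],"yaw":0,"gripper":0},{"travel":[0,0,-40],"yaw":0,"gripper":0},{"travel":[0,0,-30],"yaw":0,"gripper":0},{"travel":[0,0,-20],"yaw":0,"gripper":0},{"travel":[0,0,-15],"yaw":0,"gripper":0},{"travel":[0,0,0],"yaw":0,"gripper":0}]'
python3 - <<'E'
from h import *
o=st()
im,d=snapshot("side"); crop(im,200,110,370,230,4,"pics/s1.png")
E
```

```text
clock: 2.6
tool_pos: [0.5058, -0.0515, 0.0435]
orientation: [0.532, -0.531, 0.461, -0.472]
force: [-0.6, -0.5, 0.5]
width: 0.0853
t 2.6 tcp [505.8 -51.5  43.5] jaw deg -82.49 tilt [ 0.011 -1.     0.012] F [-0.6 -0.5  0.5] T [-0.03  0.07  0.  ] w 85.3
```

View pics/s1.png

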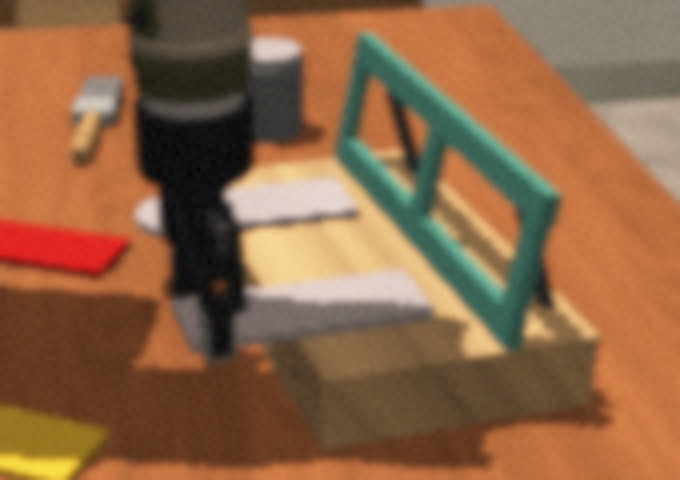

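```bash
python3 -m inch '[{"travel":[0,1,-10],"yaw":0,"gripper":0},{"travel":[0,0,0],"yaw":0,"gripper":0.1},{"travel":[0,0,0],"yaw":0,"gripper":0.2},{"travel":[0,0,0],"yaw":0,"gripper":0.27},{"travel":[0,0,0],"yaw":0,"gripper":0.27},{"travel":[0,0,0],"yaw":0,"gripper":0.27}]'
python3 - <<'E'
from h import *
o=st()
im,d=snapshot("side"); crop(im,200,110,370,230,4,"pics/s2.png")
E
```

```text
clock: 3.25
tool_pos: [0.5091, -0.052, 0.0378]
orientation: [0.533, -0.53, 0.458, -0.474]
force: [0.1, 0.7, -2.2]
width: 0.0629
t 3.25 tcp [509.1 -52.   37.8] jaw deg -82.54 tilt [ 0.014 -1.     0.019] F [ 0.1  0.7 -2.2] T [-0.01  0.08  0.01] w 62.9
```

View pics/s2.png

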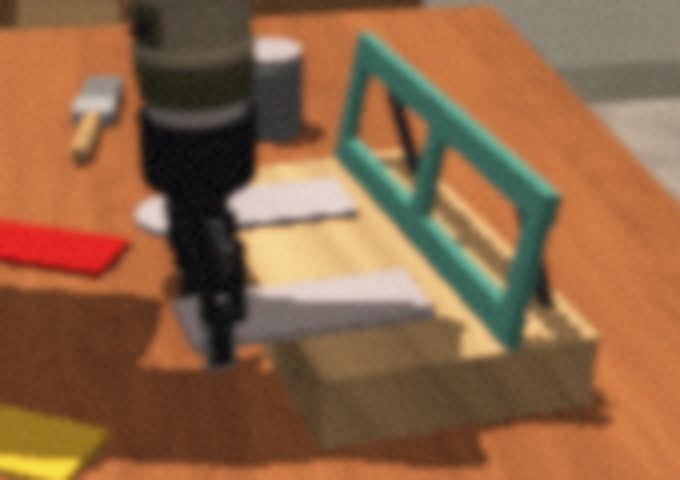

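```bash
python3 -m inch '[{"travel":[4,0.6,0],"yaw":0.3,"gripper":0.27},{"travel":[4,0.6,0],"yaw":0.3,"gripper":0.27},{"travel":[4,0.6,0],"yaw":0.3,"gripper":0.27},{"travel":[4,0.6,0],"yaw":0.2,"gripper":0.27},{"travel":[0,0,0],"yaw":0,"gripper":0.27}]'
cat >> h.py <<'E'
def plate(n=None):
    im,d=snapshot("top"); hsv=cv2.cvtColor(im,cv2.COLOR_RGB2HSV)
    m=((hsv[...,1]<40)&(hsv[...,2]>100)).astype(np.uint8); m[:110]=0;m[230:]=0;m[:,:140]=0;m[:,280:]=0
    k,l,s,c=cv2.connectedComponentsWithStats(m)
    for j in range(1,k):
        if s[j,4]<200: continue
        ys,xs=np.where(l==j); W=np.array([ray("top",(x,y),.063)[:2] for x,y in zip(xs,ys)],np.float32)
        r=cv2.minAreaRect(W);print("piece",c[j].round(1),s[j,4],[np.round(v,4).tolist() for v in r],cv2.boxPoints(r).round(3).tolist())
    if n: crop(im,100,60,300,240,4,n)
E
python3 - <<'E'
from h import *
o=st(); plate("pics/t3.png")
E
```

```text
clock: 3.8
tool_pos: [0.5268, -0.0493, 0.0377]
orientation: [0.538, -0.535, 0.453, -0.469]
force: [-0.1, -0.5, -1.3]
width: 0.0632
t 3.8 tcp [526.8 -49.3  37.7] jaw deg -81.32 tilt [ 0.014 -1.     0.019] F [-0.1 -0.5 -1.3] T [0.02 0.12 0.  ] w 63.2
piece [159.6 169.3] 1517 [[0.5687, 0.128], [0.1452, 0.0634], 6.3403] [[0.49300000071525574, 0.1509999930858612], [0.5, 0.08799999952316284], [0.6439999938011169, 0.10400000214576721], [0.6370000243186951, 0.1679999977350235]]
```

View pics/t3.png

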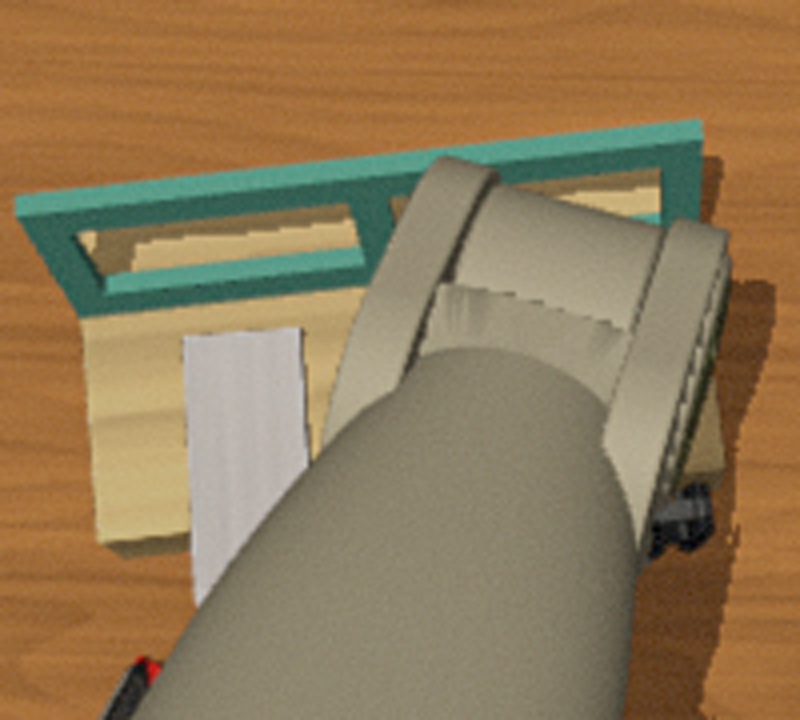

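The arm hides the plate in the top view, so I'll use the side camera.

```bash
python3 - <<'E'
from h import *
im,d=snapshot("side"); crop(im,200,110,370,230,4,"pics/s3.png")
# expected foot line in side crop
for y in (-.06,-.03,0): print(proj("side",[.6803-.1439*y,y,.055]))
E
```

```text
[317.1, 188.3]
[312.7, 183.2]
[308.6, 178.4]
```

View pics/s3.png

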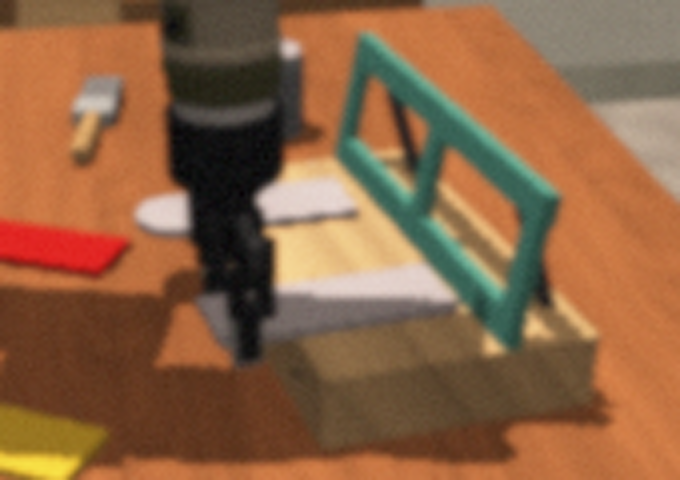

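```bash
python3 -m inch '[{"travel":[3,0.4,0],"yaw":0,"gripper":0.27},{"travel":[3,0.4,0],"yaw":0,"gripper":0.27},{"travel":[2,0.3,0],"yaw":0,"gripper":0.27},{"travel":[0,0,0],"yaw":0,"gripper":0.27}]'; python3 -m inch '[{"travel":[2,0.3,0],"yaw":0,"gripper":0.27},{"travel":[0,0,0],"yaw":0,"gripper":0.27}]'; python3 - <<'E'
from h import *
st();im,d=snapshot("side"); crop(im,200,110,370,230,4,"pics/s4.png")
E
```

```text
clock: 4.3
tool_pos: [0.534, -0.0481, 0.0373]
orientation: [0.538, -0.535, 0.453, -0.468]
force: [-0.9, 0.1, -1.1]
width: 0.0632
clock: 4.5
tool_pos: [0.5338, -0.048, 0.0373]
orientation: [0.536, -0.536, 0.454, -0.468]
force: [0.5, 0.2, -0.6]
width: 0.0634
t 4.5 tcp [533.8 -48.   37.3] jaw deg -81.39 tilt [ 0.014 -1.     0.012] F [ 0.5  0.2 -0.6] T [ 0.02 -0.07 -0.04] w 63.4
```

View pics/s4.png

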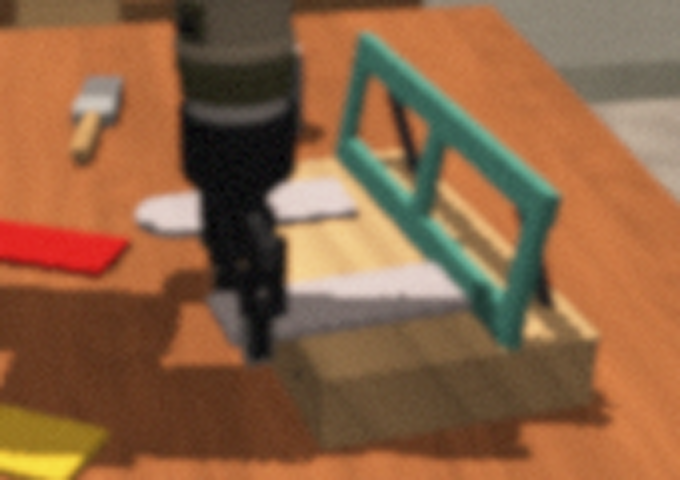

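```bash
python3 -m inch '[{"travel":[4,0.6,0],"yaw":0,"gripper":0.27}]'; python3 -m inch '[{"travel":[0,0,0],"yaw":0,"gripper":0.27}]'; python3 -m inch '[{"travel":[4,0.6,0],"yaw":0,"gripper":0.27}]';python3 - <<'E'
from h import *
st();im,d=snapshot("side"); crop(im,230,140,350,220,6,"pics/s5.png")
E
```

```text
clock: 4.65
tool_pos: [0.5341, -0.0478, 0.0371]
orientation: [-0.534, 0.538, -0.456, 0.466]
force: [-20.9, -4.8, 16.6]
width: 0.0627
clock: 4.75
tool_pos: [0.5336, -0.0478, 0.0373]
orientation: [-0.534, 0.538, -0.456, 0.466]
force: [-0.0, 0.4, 0.7]
width: 0.0632
clock: 4.85
tool_pos: [0.5339, -0.0476, 0.0372]
orientation: [-0.532, 0.54, -0.458, 0.465]
force: [-18.6, -4.8, 14.6]
width: 0.0631
t 4.85 tcp [533.9 -47.6  37.2] jaw deg -81.5 tilt [ 0.015 -1.    -0.002] F [-18.6  -4.8  14.6] T [-0.72  3.43 -0.17] w 63.1
```

View pics/s5.png

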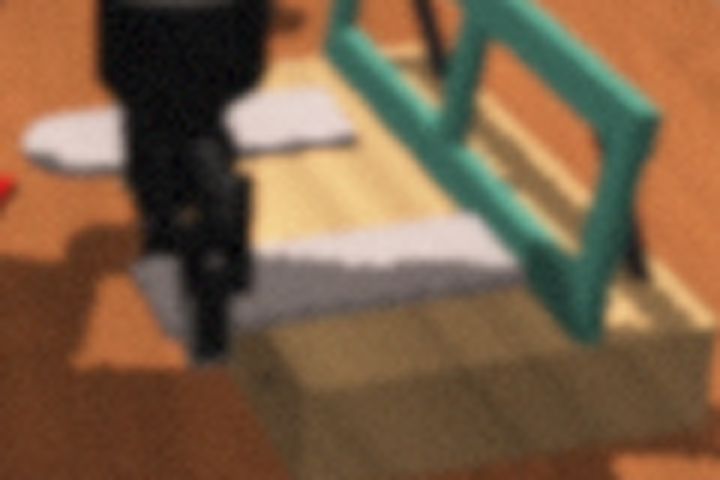

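```bash
python3 -m inch '[{"travel":[-1,0,1],"yaw":0,"gripper":0.27},{"travel":[0,0,5],"yaw":0,"gripper":0.27},{"travel":[0,0,5],"yaw":0,"gripper":0.27},{"travel":[0,0,5],"yaw":0,"gripper":0.27},{"travel":[0,0,0],"yaw":0,"gripper":0.27}]';python3 - <<'E'
from h import *
st();im,d=snapshot("side"); crop(im,230,130,350,220,6,"pics/s6.png")
E
```

```text
clock: 5.4
tool_pos: [0.5352, -0.0476, 0.0549]
orientation: [-0.533, 0.539, -0.457, 0.466]
force: [0.7, -0.3, -1.5]
width: 0.0633
t 5.4 tcp [535.2 -47.6  54.9] jaw deg -81.48 tilt [ 0.015 -1.     0.001] F [ 0.7 -0.3 -1.5] T [0.04 0.06 0.  ] w 63.3
```

View pics/s6.png

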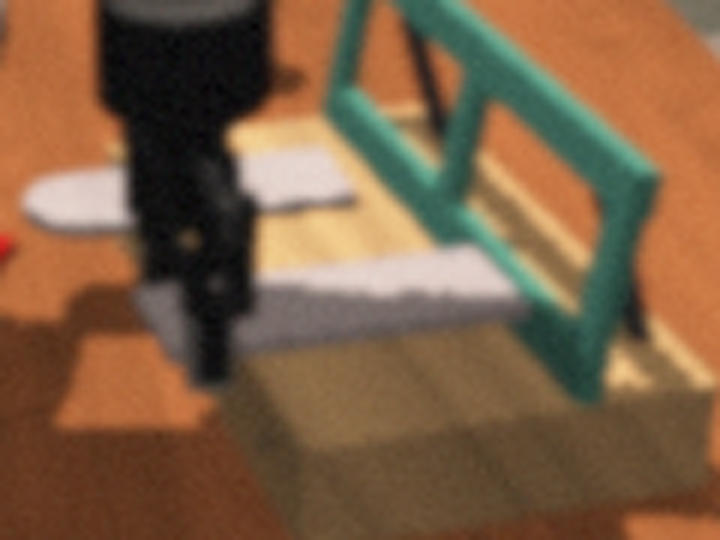

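```bash
python3 -m inch '[{"travel":[0,0,0],"yaw":0,"gripper":0.26},{"travel":[0,0,0],"yaw":0,"gripper":0.26}]';python3 - <<'E'
from h import *
st();im,d=snapshot("side"); crop(im,230,130,350,220,5,"pics/s7.png")
E
python3 -m inch '[{"travel":[0,0,0],"yaw":0,"gripper":0.25},{"travel":[0,0,0],"yaw":0,"gripper":0.25}]';python3 - <<'E'
from h import *
st();im,d=snapshot("side"); crop(im,230,130,350,220,5,"pics/s8.png")
a=cv2.imread("pics/s7.png");b=cv2.imread("pics/s8.png");cv2.imwrite("pics/s78.png",cv2.resize(np.hstack([a,b]),(800,300)))
E
```

```text
clock: 5.65
tool_pos: [0.5351, -0.0475, 0.0544]
orientation: [-0.533, 0.539, -0.457, 0.466]
force: [0.5, -0.1, -0.8]
width: 0.0633
t 5.65 tcp [535.1 -47.5  54.4] jaw deg -81.47 tilt [ 0.015 -1.     0.001] F [ 0.5 -0.1 -0.8] T [0.04 0.11 0.03] w 63.3
clock: 5.9
tool_pos: [0.5351, -0.0474, 0.0543]
orientation: [-0.533, 0.539, -0.457, 0.465]
force: [0.8, 1.1, 0.3]
width: 0.0641
t 5.9 tcp [535.1 -47.4  54.3] jaw deg -81.47 tilt [ 0.015 -1.     0.001] F [0.8 1.1 0.3] T [0.02 0.03 0.04] w 64.1
```

View pics/s78.png

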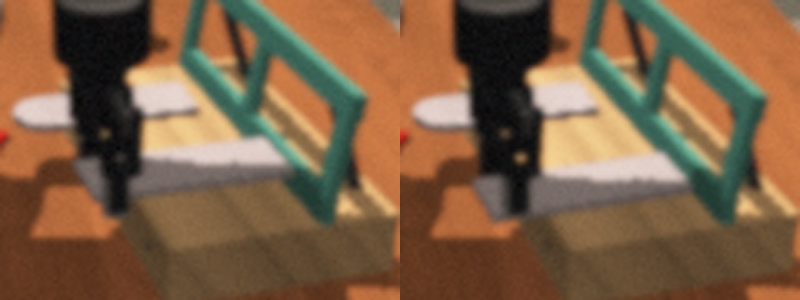

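At closure 0.25 the plate slipped back flat onto the ledge; at 0.26–0.27 it was held stiff and rose flat. I'll regrip with only the pads' edges on the near end, which gives a smaller patch and a longer lever, so it can pivot.

```bash
python3 -m inch '[{"travel":[0,0,0],"yaw":0,"gripper":0.15},{"travel":[-10,-1.5,-8],"yaw":0,"gripper":0.15},{"travel":[-10,-1.5,-8],"yaw":0,"gripper":0.15},{"travel":[-2,0,0],"yaw":0,"gripper":0.15},{"travel":[0,0,0],"yaw":0,"gripper":0.15}]';python3 - <<'E'
from h import *
st();im,d=snapshot("side"); crop(im,230,130,350,220,6,"pics/s9.png")
E
```

```text
clock: 6.45
tool_pos: [0.5145, -0.0509, 0.0392]
orientation: [-0.533, 0.538, -0.456, 0.467]
force: [-0.3, 1.1, 0.0]
width: 0.0728
t 6.45 tcp [514.5 -50.9  39.2] jaw deg -81.47 tilt [ 0.016 -1.     0.004] F [-0.3  1.1  0. ] T [ 0.01 -0.03 -0.02] w 72.8
```

View pics/s9.png

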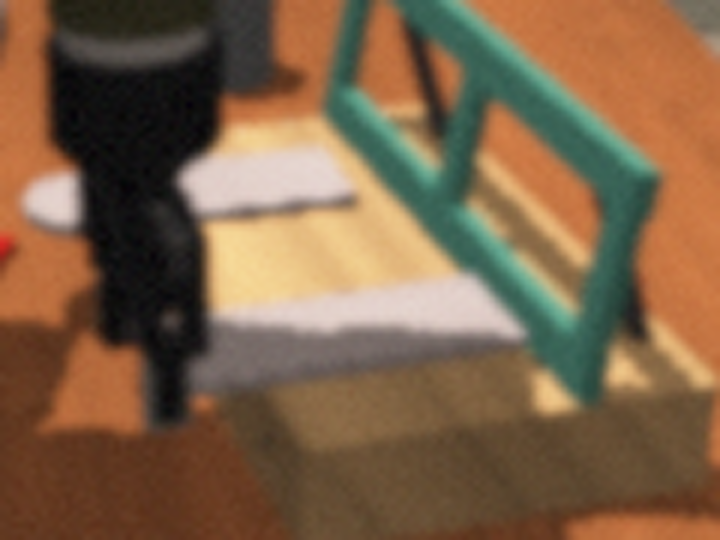

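```bash
python3 -m inch '[{"travel":[0,0,-1],"yaw":0,"gripper":0.22},{"travel":[0,0,0],"yaw":0,"gripper":0.265},{"travel":[0,0,0],"yaw":0,"gripper":0.265},{"travel":[0,0,5],"yaw":0,"gripper":0.265},{"travel":[0,0,5],"yaw":0,"gripper":0.265},{"travel":[0,0,5],"yaw":0,"gripper":0.265},{"travel":[0,0,5],"yaw":0,"gripper":0.265},{"travel":[0,0,0],"yaw":0,"gripper":0.265}]';python3 - <<'E'
from h import *
st();im,d=snapshot("side"); crop(im,230,130,350,220,6,"pics/s10.png")
E
```

```text
clock: 7.3
tool_pos: [0.5163, -0.0509, 0.0609]
orientation: [-0.534, 0.538, -0.455, 0.467]
force: [-0.2, 0.3, -1.8]
width: 0.0629
t 7.3 tcp [516.3 -50.9  60.9] jaw deg -81.44 tilt [ 0.017 -1.     0.006] F [-0.2  0.3 -1.8] T [0.07 0.15 0.01] w 62.9
```

View pics/s10.png

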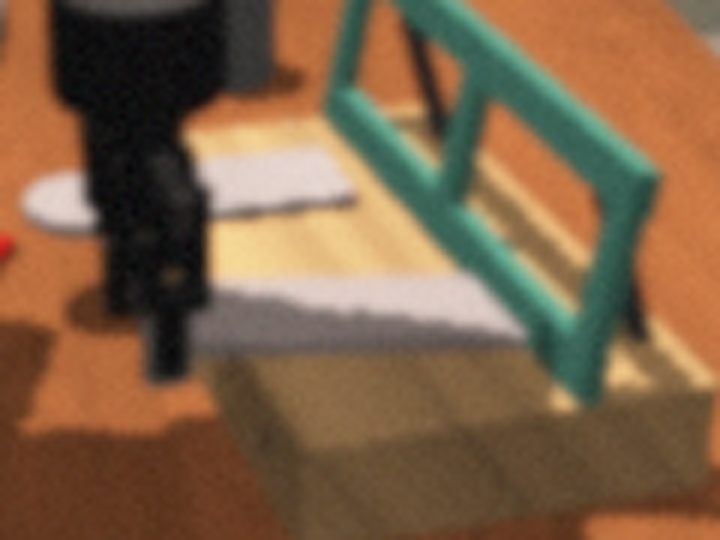

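The far end stays on the ledge while the near end rises, so the plate now pivots. I'll continue along the arc.

```bash
python3 -m inch '[{"travel":[0.5,0.1,6],"yaw":0,"gripper":0.265},{"travel":[1,0.2,7],"yaw":0,"gripper":0.265},{"travel":[1.5,0.2,7],"yaw":0,"gripper":0.265},{"travel":[1.5,0.2,7],"yaw":0,"gripper":0.265},{"travel":[1.5,0.3,6],"yaw":0,"gripper":0.265},{"travel":[0,0,0],"yaw":0,"gripper":0.265}]';python3 - <<'E'
from h import *
st();im,d=snapshot("side"); crop(im,230,110,350,220,5,"pics/s11.png")
E
```

```text
clock: 7.95
tool_pos: [0.5226, -0.0498, 0.0967]
orientation: [-0.534, 0.538, -0.456, 0.467]
force: [1.3, 1.1, -1.5]
width: 0.0631
t 7.95 tcp [522.6 -49.8  96.7] jaw deg -81.44 tilt [ 0.017 -1.     0.006] F [ 1.3  1.1 -1.5] T [ 0.05  0.15 -0.02] w 63.1
```

View pics/s11.png

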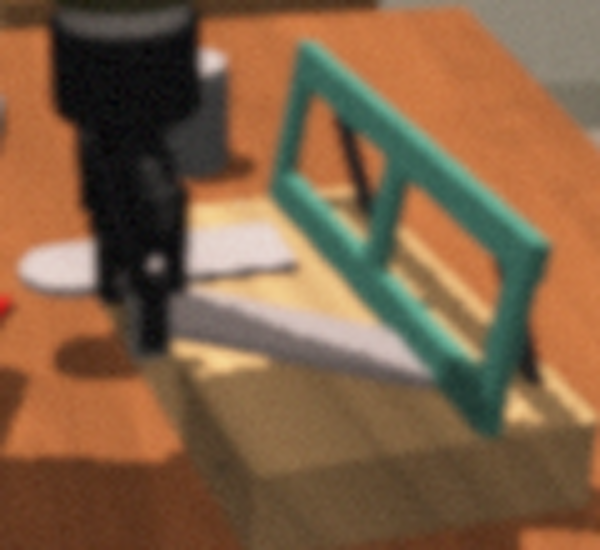

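```bash
python3 -m inch '[{"travel":[3,0.4,8],"yaw":0,"gripper":0.265},{"travel":[4,0.6,8],"yaw":0,"gripper":0.265},{"travel":[4,0.6,8],"yaw":0,"gripper":0.265},{"travel":[5,0.7,8],"yaw":0,"gripper":0.265},{"travel":[5,0.7,8],"yaw":0,"gripper":0.265},{"travel":[5,0.7,7],"yaw":0,"gripper":0.265},{"travel":[0,0,0],"yaw":0,"gripper":0.265}]';python3 - <<'E'
from h import *
st();im,d=snapshot("side"); crop(im,230,110,350,220,5,"pics/s12.png")
E
```

```text
clock: 8.7
tool_pos: [0.5489, -0.0454, 0.1471]
orientation: [-0.533, 0.539, -0.457, 0.466]
force: [-0.8, 0.7, -0.8]
width: 0.0635
t 8.7 tcp [548.9 -45.4 147.1] jaw deg -81.44 tilt [ 0.016 -1.     0.002] F [-0.8  0.7 -0.8] T [-0.01  0.4   0.05] w 63.5
```

View pics/s12.png

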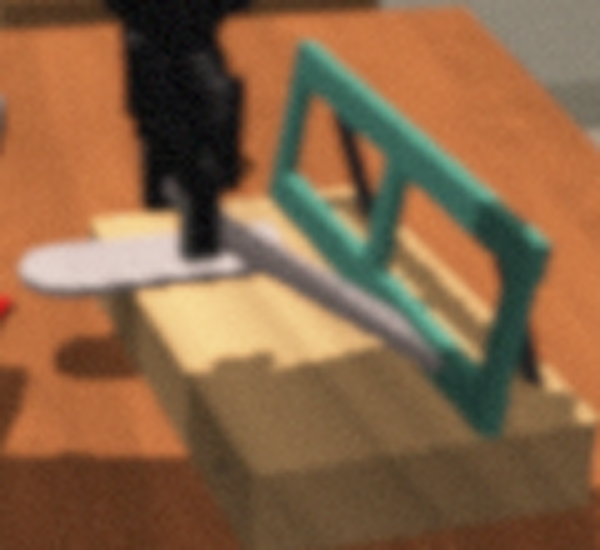

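```bash
python3 -m inch '[{"travel":[5,0.7,2],"yaw":0,"gripper":0.265},{"travel":[5,0.7,4],"yaw":0,"gripper":0.265},{"travel":[5,0.7,4],"yaw":0,"gripper":0.265},{"travel":[5,0.7,4],"yaw":0,"gripper":0.265},{"travel":[0,0,0],"yaw":0,"gripper":0.265}]';python3 - <<'E'
from h import *
st();im,d=snapshot("side"); crop(im,230,110,350,220,5,"pics/s13.png")
E
```

```text
clock: 9.25
tool_pos: [0.563, -0.0427, 0.1594]
orientation: [-0.529, 0.542, -0.46, 0.463]
force: [-1.2, -0.3, 0.6]
width: 0.0628
t 9.25 tcp [563.  -42.7 159.4] jaw deg -81.49 tilt [ 0.015 -1.    -0.012] F [-1.2 -0.3  0.6] T [-0.11  0.42  0.05] w 62.8
```

View pics/s13.png

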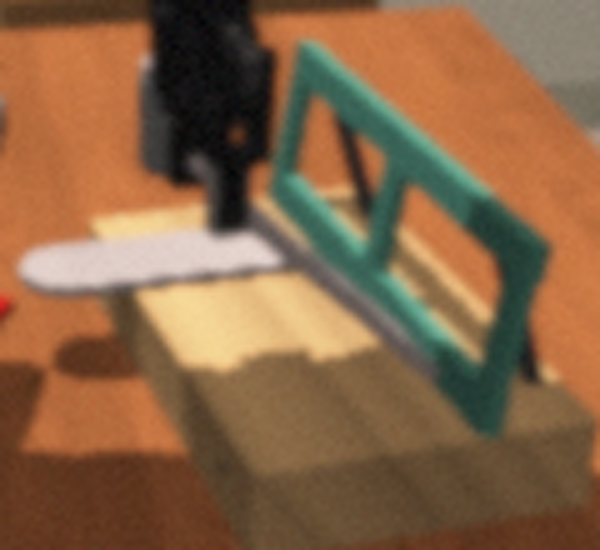

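```bash
python3 -m inch '[{"travel":[6,0.9,3],"yaw":0,"gripper":0.265},{"travel":[6,0.9,4],"yaw":0,"gripper":0.265}]';  python3 -m inch '[{"travel":[6,0.9,4],"yaw":0,"gripper":0.265},{"travel":[6,0.9,4],"yaw":0,"gripper":0.265}]'; python3 - <<'E'
from h import *
st();im,d=snapshot("side"); crop(im,230,110,350,220,5,"pics/s14.png")
E
```

```text
clock: 9.5
tool_pos: [0.5741, -0.0408, 0.1656]
orientation: [-0.529, 0.543, -0.461, 0.462]
force: [-4.2, 0.7, 2.3]
width: 0.063
clock: 9.7
tool_pos: [0.5867, -0.0389, 0.1747]
orientation: [-0.528, 0.543, -0.461, 0.462]
force: [-2.5, -0.1, -0.6]
width: 0.0633
t 9.7 tcp [586.7 -38.9 174.7] jaw deg -81.51 tilt [ 0.014 -1.    -0.015] F [-2.5 -0.1 -0.6] T [-0.06  0.64  0.03] w 63.3
```

View pics/s14.png

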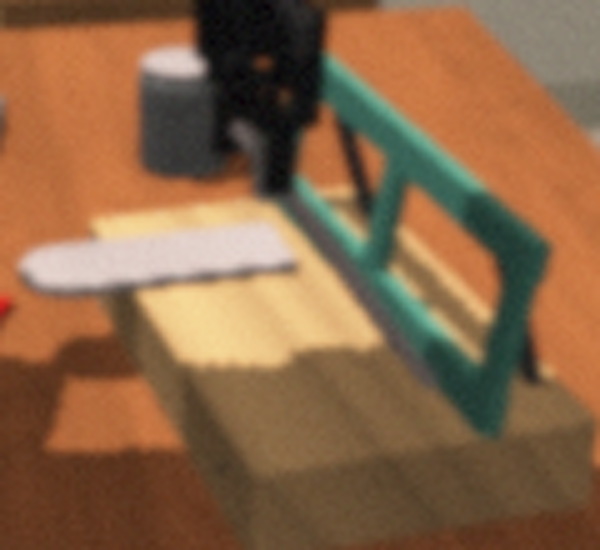

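```bash
python3 -m inch '[{"travel":[6,0.9,4],"yaw":0,"gripper":0.265},{"travel":[6,0.9,3],"yaw":0,"gripper":0.265},{"travel":[6,0.9,3],"yaw":0,"gripper":0.265}]';  python3 -m inch '[{"travel":[6,0.9,3],"yaw":0,"gripper":0.265},{"travel":[6,0.9,2],"yaw":0,"gripper":0.265}]'; python3 - <<'E'
from h import *
st();im,d=snapshot("side"); crop(im,230,90,350,210,5,"pics/s15.png")
E
```

```text
clock: 10.05
tool_pos: [0.6078, -0.0357, 0.1864]
orientation: [-0.529, 0.542, -0.461, 0.463]
force: [-1.8, 0.5, -0.5]
width: 0.063
clock: 10.25
tool_pos: [0.6214, -0.0337, 0.1918]
orientation: [-0.529, 0.542, -0.46, 0.463]
force: [-2.4, 0.0, 2.7]
width: 0.0634
t 10.25 tcp [621.4 -33.7 191.8] jaw deg -81.49 tilt [ 0.014 -1.    -0.011] F [-2.4  0.   2.7] T [-0.    0.72  0.01] w 63.4
```

View pics/s15.png

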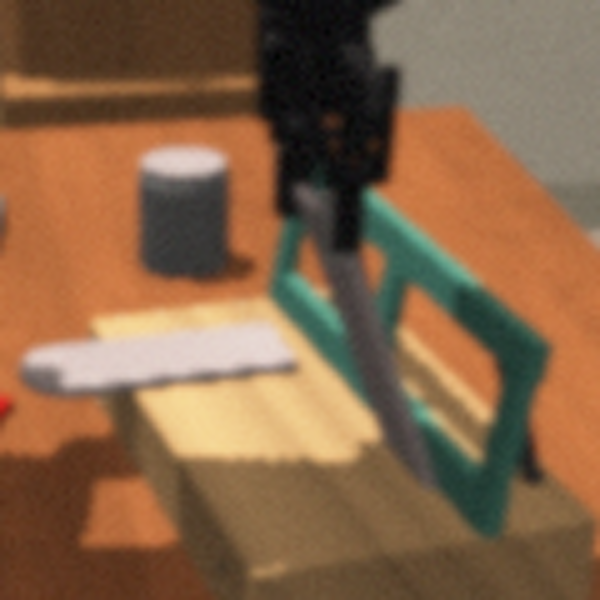

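```bash
python3 -m inch '[{"travel":[7,1,2],"yaw":0,"gripper":0.265},{"travel":[7,1,2],"yaw":0,"gripper":0.265},{"travel":[7,1,1],"yaw":0,"gripper":0.265}]';  python3 -m inch '[{"travel":[7,1,1],"yaw":0,"gripper":0.265},{"travel":[7,1,0],"yaw":0,"gripper":0.265}]'; python3 - <<'E'
from h import *
st();im,d=snapshot("side"); crop(im,230,90,350,210,5,"pics/s16.png")
E
```

```text
clock: 10.6
tool_pos: [0.6449, -0.0303, 0.1981]
orientation: [-0.53, 0.541, -0.46, 0.463]
force: [-2.4, -0.3, 3.5]
width: 0.0634
clock: 10.8
tool_pos: [0.6609, -0.0282, 0.2002]
orientation: [-0.53, 0.541, -0.459, 0.464]
force: [-2.3, -0.8, 5.7]
width: 0.0633
t 10.8 tcp [660.9 -28.2 200.2] jaw deg -81.49 tilt [ 0.015 -1.    -0.007] F [-2.3 -0.8  5.7] T [0.1  0.61 0.  ] w 63.3
```

View pics/s16.png

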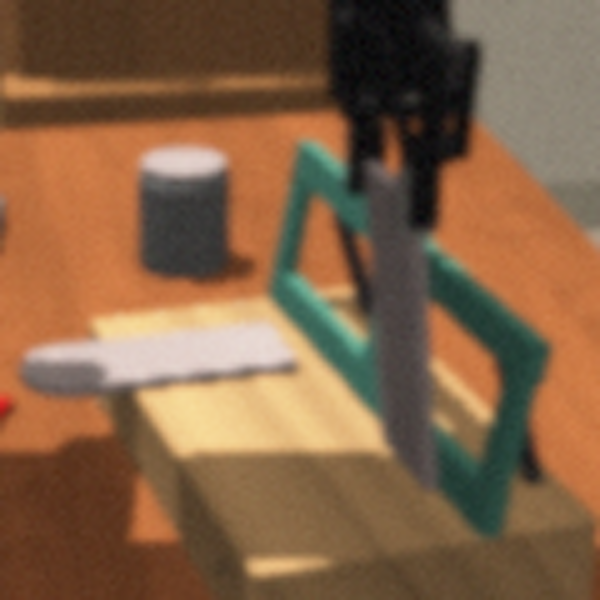

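```bash
python3 -m inch '[{"travel":[7,1,0],"yaw":0,"gripper":0.265},{"travel":[7,1,0],"yaw":0,"gripper":0.265},{"travel":[7,1,-0.5],"yaw":0,"gripper":0.265}]';  python3 -m inch '[{"travel":[6,1,-0.5],"yaw":0,"gripper":0.265},{"travel":[5,0.7,-0.5],"yaw":0,"gripper":0.265}]'; python3 - <<'E'
from h import *
st();im,d=snapshot("side"); crop(im,230,90,350,210,5,"pics/s17.png")
E
```

```text
clock: 11.15
tool_pos: [0.686, -0.0247, 0.2007]
orientation: [-0.531, 0.54, -0.458, 0.465]
force: [-1.1, 0.8, 3.6]
width: 0.0632
clock: 11.35
tool_pos: [0.699, -0.0227, 0.1998]
orientation: [-0.532, 0.54, -0.458, 0.465]
force: [-0.7, 0.9, 3.1]
width: 0.0631
t 11.35 tcp [699.  -22.7 199.8] jaw deg -81.49 tilt [ 0.015 -1.    -0.001] F [-0.7  0.9  3.1] T [ 0.17  0.38 -0.04] w 63.1
```

View pics/s17.png

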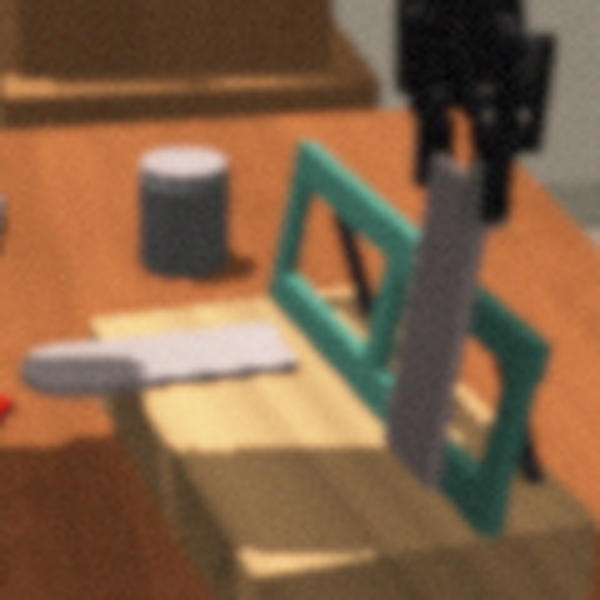

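```bash
python3 -m inch '[{"travel":[4,0.6,-0.5],"yaw":0,"gripper":0.265}]';  python3 -m inch '[{"travel":[4,0.6,-0.5],"yaw":0,"gripper":0.265}]';  python3 -m inch '[{"travel":[4,0.6,-0.5],"yaw":0,"gripper":0.265}]'; python3 - <<'E'
from h import *
st();im,d=snapshot("side"); crop(im,230,90,350,210,5,"pics/s18.png")
E
```

```text
clock: 11.5
tool_pos: [0.7041, -0.0219, 0.1992]
orientation: [-0.532, 0.539, -0.457, 0.465]
force: [-1.1, 0.2, 3.3]
width: 0.063
clock: 11.6
tool_pos: [0.7085, -0.0212, 0.1986]
orientation: [-0.532, 0.539, -0.457, 0.465]
force: [-3.7, -0.2, 2.2]
width: 0.0631
clock: 11.7
tool_pos: [0.7117, -0.0207, 0.1974]
orientation: [-0.531, 0.54, -0.458, 0.465]
force: [-4.6, -0.5, 2.3]
width: 0.0635
t 11.7 tcp [711.7 -20.7 197.4] jaw deg -81.48 tilt [ 0.015 -1.    -0.003] F [-4.6 -0.5  2.3] T [-0.11  1.12 -0.02] w 63.5
```

View pics/s18.png

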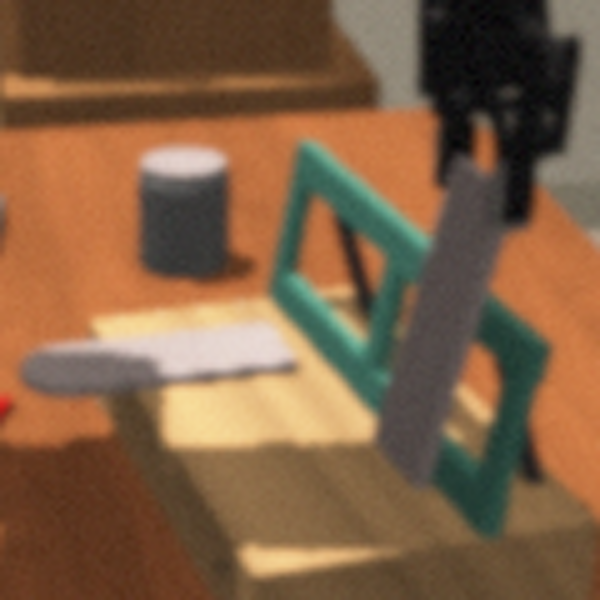

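The plate leans on the upper bar, but the last pushes slid its foot a few mm off the fence: the bottom corner moved from (432,485) to (415,483). I'll bring the foot back in.

```bash
python3 -m inch '[{"travel":[-6,-0.9,-0.5],"yaw":0,"gripper":0.265},{"travel":[-5,-0.7,-0.5],"yaw":0,"gripper":0.265},{"travel":[-4,-0.6,0],"yaw":0,"gripper":0.265},{"travel":[0,0,0],"yaw":0,"gripper":0.265}]'; python3 - <<'E'
from h import *
st();im,d=snapshot("side"); crop(im,230,90,350,210,5,"pics/s19.png")
E
python3 -m inch '[{"travel":[0,0,2],"yaw":0,"gripper":0.265},{"travel":[0,0,2],"yaw":0,"gripper":0.265},{"travel":[3,0.4,0],"yaw":0,"gripper":0.265},{"travel":[3,0.4,0],"yaw":0,"gripper":0.265}]'; python3 - <<'E'
from h import *
st();im,d=snapshot("side"); crop(im,230,90,350,210,5,"pics/s20.png")
a=cv2.imread("pics/s19.png");b=cv2.imread("pics/s20.png");cv2.imwrite("pics/s1920.png",cv2.resize(np.hstack([a,b]),(800,400)))
E
```

```text
clock: 12.15
tool_pos: [0.7014, -0.0226, 0.1977]
orientation: [-0.534, 0.537, -0.455, 0.467]
force: [0.7, -0.8, 0.2]
width: 0.063
t 12.15 tcp [701.4 -22.6 197.7] jaw deg -81.47 tilt [ 0.016 -1.     0.008] F [ 0.7 -0.8  0.2] T [ 0.08 -0.01 -0.04] w 63.0
clock: 12.6
tool_pos: [0.7072, -0.0219, 0.1997]
orientation: [-0.533, 0.538, -0.457, 0.466]
force: [-0.6, 0.3, -1.7]
width: 0.0632
t 12.6 tcp [707.2 -21.9 199.7] jaw deg -81.49 tilt [ 0.015 -1.     0.004] F [-0.6  0.3 -1.7] T [ 0.   -0.    0.03] w 63.2
```

View pics/s1920.png

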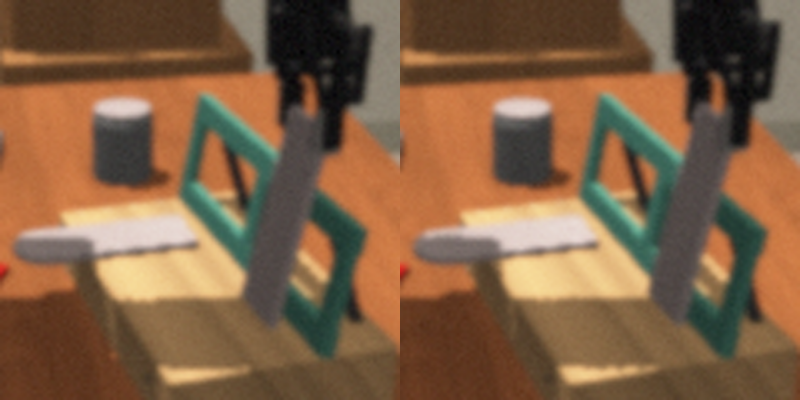

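```bash
python3 -m inch '[{"travel":[2,0.3,0],"yaw":0,"gripper":0.265}]'; python3 -m inch '[{"travel":[0,0,-2],"yaw":0,"gripper":0.265},{"travel":[0,0,-2],"yaw":0,"gripper":0.265},{"travel":[0,0,0],"yaw":0,"gripper":0.265}]'; python3 - <<'E'
from h import *
st();im,d=snapshot("side"); crop(im,260,90,350,200,7,"pics/s21.png")
E
```

```text
clock: 12.75
tool_pos: [0.7098, -0.0215, 0.1994]
orientation: [-0.534, 0.538, -0.457, 0.466]
force: [-0.5, 0.1, -1.7]
width: 0.0634
clock: 13.05
tool_pos: [0.7112, -0.0214, 0.1979]
orientation: [-0.534, 0.537, -0.455, 0.468]
force: [-1.6, 1.4, -2.6]
width: 0.0631
t 13.05 tcp [711.2 -21.4 197.9] jaw deg -81.48 tilt [ 0.016 -1.     0.008] F [-1.6  1.4 -2.6] T [0.03 0.31 0.03] w 63.1
```

View pics/s21.png

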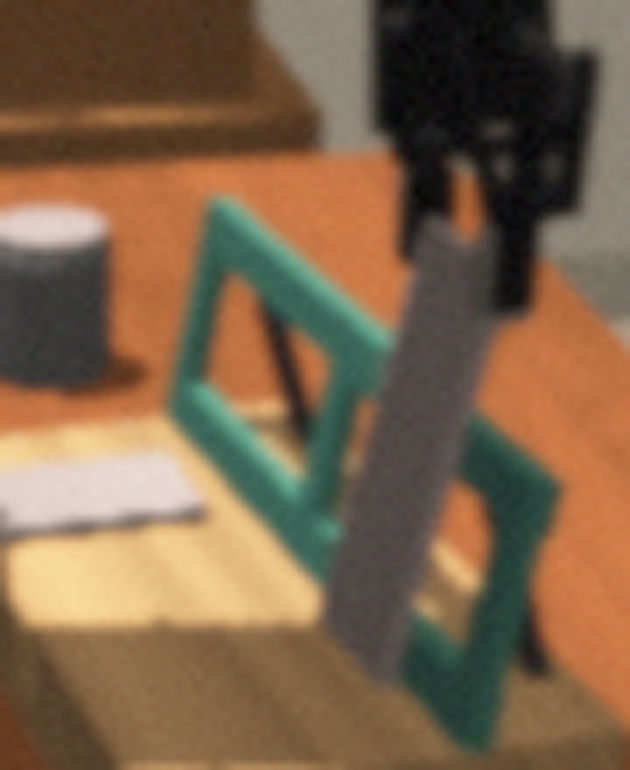

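```bash
python3 -m inch '[{"travel":[-1,0,-2],"yaw":0,"gripper":0.265},{"travel":[0,0,0],"yaw":0,"gripper":0.265}]'; python3 -m inch '[{"travel":[0,0,-2],"yaw":0,"gripper":0.265},{"travel":[0,0,0],"yaw":0,"gripper":0.265}]'; python3 - <<'E'
from h import *
st();im,d=snapshot("side"); crop(im,260,90,350,200,7,"pics/s22.png")
E
```

```text
clock: 13.3
tool_pos: [0.7111, -0.0214, 0.1978]
orientation: [-0.535, 0.536, -0.454, 0.469]
force: [-1.6, 0.5, -0.9]
width: 0.0631
clock: 13.5
tool_pos: [0.7111, -0.0214, 0.1977]
orientation: [-0.536, 0.536, -0.454, 0.469]
force: [-0.7, -0.2, -0.5]
width: 0.0632
t 13.5 tcp [711.1 -21.4 197.7] jaw deg -81.48 tilt [ 0.017 -1.     0.014] F [-0.7 -0.2 -0.5] T [ 0.03  0.26 -0.07] w 63.2
```

View pics/s22.png

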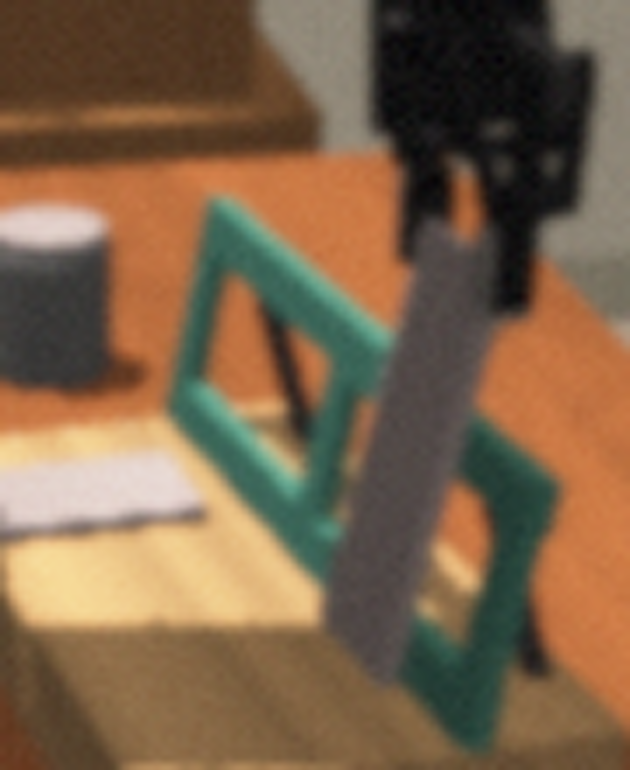

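The foot rests on the ledge against the fence and the tool won't go lower, so I'll release slowly.

```bash
python3 -m inch '[{"travel":[0,0,0],"yaw":0,"gripper":0.255},{"travel":[0,0,0],"yaw":0,"gripper":0.25},{"travel":[0,0,0],"yaw":0,"gripper":0.24},{"travel":[0,0,0],"yaw":0,"gripper":0.2},{"travel":[0,0,0],"yaw":0,"gripper":0.1},{"travel":[0,0,0],"yaw":0,"gripper":0.05},{"travel":[0,0,0],"yaw":0,"gripper":0}]'; python3 - <<'E'
from h import *
st();im,d=snapshot("side"); crop(im,260,90,350,200,7,"pics/s23.png")
E
```

```text
clock: 14.25
tool_pos: [0.7113, -0.0216, 0.1955]
orientation: [-0.535, 0.536, -0.454, 0.469]
force: [-0.1, -0.2, -0.0]
width: 0.0853
t 14.25 tcp [711.3 -21.6 195.5] jaw deg -81.49 tilt [ 0.017 -1.     0.012] F [-0.1 -0.2 -0. ] T [ 0.05 -0.01 -0.04] w 85.3
```

View pics/s23.png

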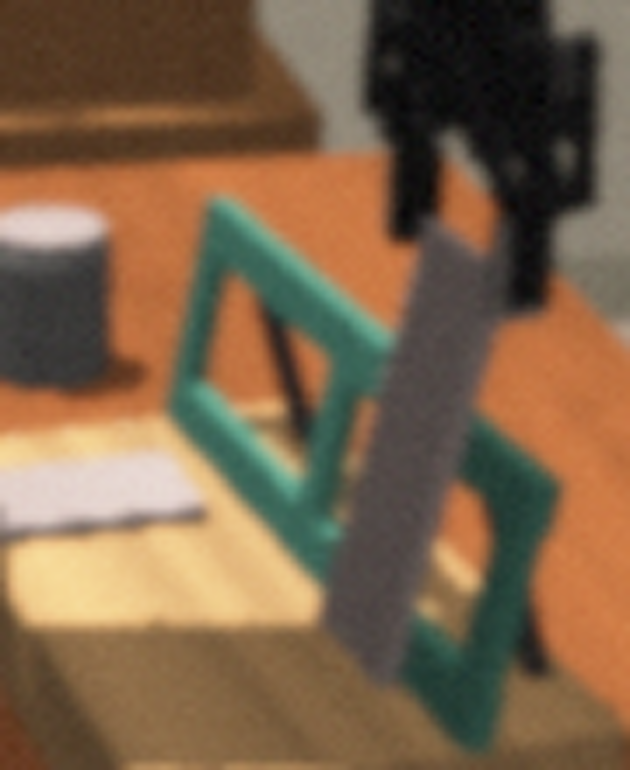

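```bash
python3 -m inch '[{"travel":[0,0,8],"yaw":0,"gripper":0},{"travel":[0,0,10],"yaw":0,"gripper":0},{"travel":[0,0,15],"yaw":0,"gripper":0},{"travel":[0,0,20],"yaw":0,"gripper":0},{"travel":[0,0,30],"yaw":0,"gripper":0},{"travel":[0,0,30],"yaw":0,"gripper":0},{"travel":[-20,0,20],"yaw":0,"gripper":0},{"travel":[-40,-10,0],"yaw":0,"gripper":0},{"travel":[-40,-20,0],"yaw":0,"gripper":0},{"travel":[-40,-25,0],"yaw":0,"gripper":0},{"travel":[-30,-30,0],"yaw":0,"gripper":0},{"travel":[-20,-40,0],"yaw":0,"gripper":0},{"travel":[0,-40,0],"yaw":0,"gripper":0},{"travel":[0,-40,0],"yaw":0,"gripper":0},{"travel":[0,-40,0],"yaw":0,"gripper":0},{"travel":[0,-40,0],"yaw":0,"gripper":0},{"travel":[0,0,0],"yaw":0,"gripper":0},{"travel":[0,0,0],"yaw":0,"gripper":0}]'; python3 - <<'E'
from h import *
st();im,d=snapshot("side"); crop(im,230,90,350,200,6,"pics/s24.png")
im,d=snapshot("top"); P=deproj("top",d); crop(im,80,60,300,240,3.5,"pics/t24.png")
E
```

```text
clock: 16.1
tool_pos: [0.5132, -0.3152, 0.3529]
orientation: [0.538, -0.535, 0.444, -0.477]
force: [0.2, -0.4, 0.6]
width: 0.0853
t 16.1 tcp [ 513.2 -315.2  352.9] jaw deg -81.33 tilt [ 0.031 -0.999  0.034] F [ 0.2 -0.4  0.6] T [ 0.06 -0.02  0.01] w 85.3
```

View pics/s24.png

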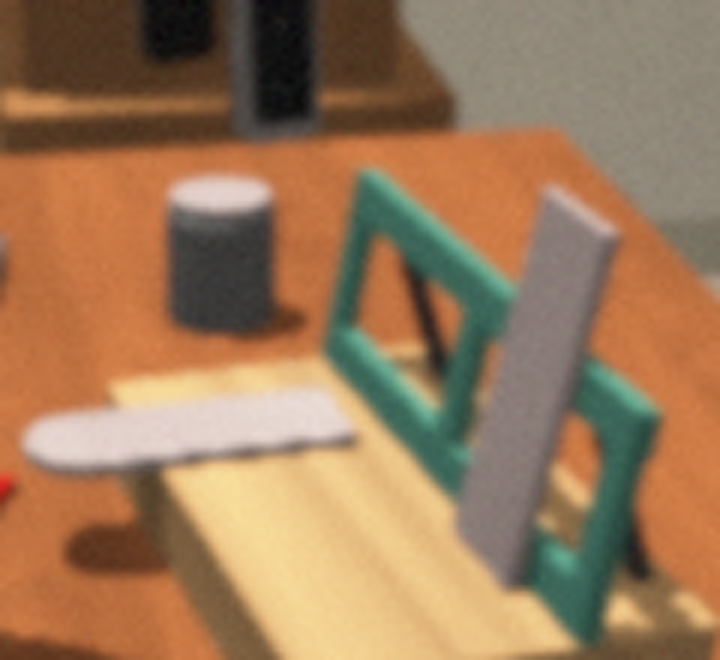

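View pics/t24.png

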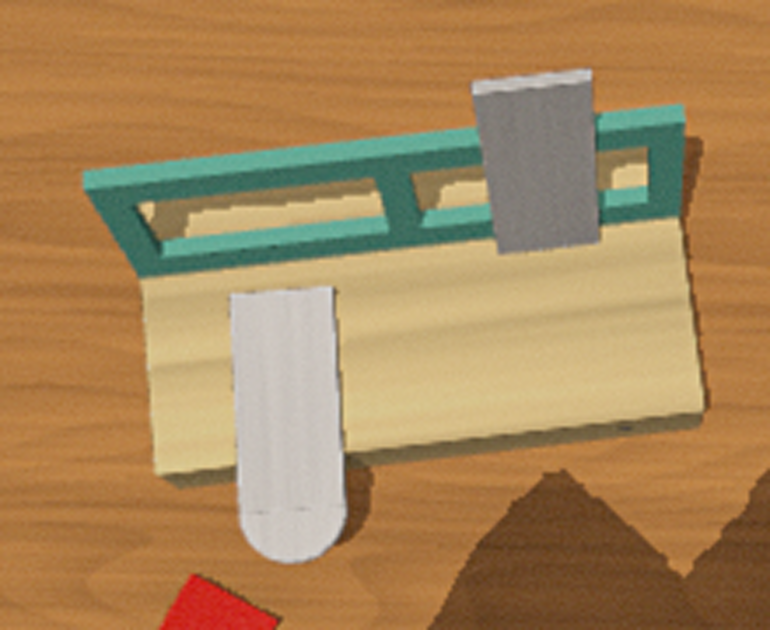

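```bash
python3 - <<'E'
from h import *
for p in ((222.9,132.3),(251.4,128.9)):
    X=ray("top",p,.055); print(X.round(4),"to fence mm",1000*.989*(.6803-.1439*X[1]-X[0]))
a=ray("top",(80+531/3.5,60+77/3.5),.222);print("top",a.round(3))
plate(); st(); hand_in()
E
```

```text
[0.6706 0.0014 0.055 ] to fence mm 9.400546958355648
[ 0.6801 -0.0608  0.055 ] to fence mm 8.826135206798098
top [ 0.714 -0.023  0.222]
piece [234.8 119.8] 628 [[0.6956, -0.0234], [0.0479, 0.0679], 1.6427] [[0.6710000038146973, 0.009999999776482582], [0.6729999780654907, -0.057999998331069946], [0.7210000157356262, -0.05700000002980232], [0.718999981880188, 0.010999999940395355]]
piece [161.9 180.2] 2231 [[0.5569, 0.1261], [0.169, 0.0646], 6.3403] [[0.4690000116825104, 0.14900000393390656], [0.47600001096725464, 0.08500000089406967], [0.6439999938011169, 0.10300000011920929], [0.6370000243186951, 0.1679999977350235]]
t 16.25 tcp [ 513.5 -313.6  352.6] jaw deg -81.19 tilt [ 0.031 -0.999  0.033] F [ 0.6 -0.1 -0.6] T [0.02 0.04 0.01] w 85.3
the job is handed in; nothing more can be done
```

The square-cornered plate is standing upright, leaning back against the fence. I handed the job in at 16.25 s of the 38 s allowed; no verdict comes back.

I gripped the plate by its side edges and slid it about 25 mm along the ledge. Contact with the fence showed as about 20 N. Then I tipped it up on its far end, let go, and pulled the arm clear.

**What went wrong on the way:**
- **First lift:** with the grip further in, the plate rose flat instead of pivoting. When I loosened the grip it dropped about 17 mm back onto the ledge, with its end still at the fence. I gripped again nearer its end and it then pivoted as intended.
- **Last push:** pressing the plate against the upper bar slid its foot a few millimetres out. I straightened it, lifted it slightly, moved the foot back in and set it down again.

**Last checks, with the arm clear:**
- **Standing:** both cameras show the plate upright against the upper bar. It had stood there untouched for about 2 s by hand-in.
- **Foot:** its front edge is about 9 mm from the fence line. The plate is 8 mm thick, so the foot is within about 1 mm of the fence, inside the camera accuracy of about 2 mm.
- **Round plate:** it measured within 1 mm of where it started and the angle is unchanged.
- **Forces:** the highest reading I saw was about 27 N at the wrist, below both limits. I only read it at the end of each move, so a brief peak in between could have been missed.

Nothing in these final checks failed or disagreed.

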